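# Set the link on the pillars and hold the readout's zero button

## Robot

A 6-joint arm with a two-finger parallel gripper is mounted at the origin on the work surface. World frame = base frame: x ahead of the robot, y to its left, z up, the work surface at z = 0. Lengths are in mm, angles in degrees, forces in N, time in s.
With the tool pointing down it reaches from about 150 to 775 mm from the base axis. Payload 6.1 kg.
Tool frame: the origin (TCP) lies on the centre line of the jaws, within the pads' length; the fingertips stand 17 mm ahead of it and the grasp point (between the pads) lies 2 mm behind it; z points along the fingers, y is the line along which they close (so a half turn about z gives the same grasp; the last joint's range is limited). The gripper opens to 85 mm and grips with 20 to 120 N. Pads are 22 mm wide; open, the fingers measure 114 mm over their backs; the gripper's body (76 mm by 85 mm) begins 54 mm behind the grasp point. The pads swing forward as they close: fully open they stand 13 mm farther back than shut.
Start: joints at [-68.984, 7.208, -2.269, 80.523, 0, 90], TCP at [188.273, -490.063, 248.295] pointing down, gripper open.
Joint ranges: [-155.77, 155.77], [-54.66, 111.73], [-72.52, 77.12], [-102.08, 115.82], [-83.92, 84.16], [-180, 180]. Speed limits (degrees/s): [136.94, 136.94, 172.46, 180, 180, 180].

## Interface

Orientations are given as a 3x3 rotation matrix whose columns are the frame's x, y, z axes.
In Python, from cell import r gives the robot as it stands.
- The arm moves only by the tool step_hand, called after "Call:" as name([rows], argument=value, ...), one row to a line, values as JSON. Schema: {"type":"object","properties":{"moves":{"type":"array","items":{"type":"object","properties":{"xyz":{"type":"array","items":{"type":"number"},"minItems":3,"maxItems":3},"twist":{"type":"number"}},"additionalProperties":false},"minItems":1,"maxItems":8},"aperture":{"type":"number"},"only":{"type":"string"},"quiet":{"type":"boolean"},"lines":{"type":"string"}},"required":["moves"],"additionalProperties":false}. moves is a list of rows, 1 to 8 of them, each an object with the fields xyz (a list: dx, dy, dz in mm), twist (a turn about the tool's z in degrees); a field left out counts as zero; each row shifts and turns the commanded pose from where the row before left it, along the tool's axes as they then stand; what a row does not reach is not made up. A row lasts 1/12 s, in which the tool goes at most 41.7 mm and 7.16 degrees, less where a joint would pass 70% of its speed; a pose out of reach is approached as far as the arm can. aperture is the finger opening in mm, set as the call begins (left out keeps the last). The fingers move at their own pace and stop on an object; the grip force is fixed at half the most. Time passes only in rows, so rows that do not move let the fingers close. The tool returns the time, the measured TCP pose, the force, the opening and the grip force at its end. only (a regular expression) keeps the lines of the reply that match it, lines (a string "A,B") keeps lines A to B, and quiet returns only ok. Input that does not fit is refused with a message, and nothing moves.
- r.get_state(): the state, without advancing time (a new reading comes with each control period).
- r.camera(name): name is "scene" or "top" or "wrist"; returns the picture (400x640x3 uint8, red, green, blue); there is no depth.
- r.calibration(name): a dict with "fovy" (degrees; the focal length in pixels is half the picture's height over the tangent of half this angle, whatever the lens; pixels are square), "cx", "cy" (the principal point, pixels), "D" ([k1, k2, p1, p2, k3] as OpenCV has them; the pictures are not rectified), "camera_from_world" (4x4, takes a point from world to camera coordinates); the wrist camera has in their place "hand_eye" (4x4, takes a point from camera to tool coordinates, whose origin is the TCP and whose axes are the flange's). Camera axes: x right, y down, z forward; pixel columns grow to the right and rows downward; lengths in mm; the calibration is good to about 2 mm. A picture is of the moment at which its call begins: read the wrist's pose just before it. calibration takes no time and is no camera call.
- r.finish_job(): hands the job in; it is judged then, once.
The state is a dict: "time": time; "joints": joint angles; "joint_velocities": joint speeds; "joint_torque": joint torques, N m; "tool_pos": TCP position; "orientation": TCP orientation; "force": force on the tool from outside, world axes, zero at the start; "moment": the same for the moment, N m; "gripper_width": finger opening in mm; "grip_force": force on a finger pad.
Only numpy, scipy, OpenCV 4.12 (cv2) and the standard library are available. Lean on these libraries where they do the work, as an engineer would, in place of code of your own. Each camera call takes 0.05 s, during which the arm holds its last target. There are 200 camera calls.

## Task

Lay the blue link across the two brass pillars of the measuring fixture, an eye centred on each, and let go of it. Then take the yellow stylus out of its stand, reach its steel pin down through the red-ringed hole in the white readout box and press the recessed zero button all the way down, not pressing it before the link is in place. Finish with the gripper still holding the stylus upright and the button held down, the link still in place and the other things on the table left where they were.

Things in the scene. Friction and masses are not known exactly. Their poses are not given: they have to be found in the camera images.
- link: Loose blue metal link, a flat bar with a round eye at each end: 102 mm long along its y, 10 mm thick; the bar is 16 mm wide (x), the eyes are 26 mm discs centred 38 mm either side of the middle along y (their holes are drawn on). About 0.1 kg. It starts flat on a grey mat 3 mm thick. Origin: centre of the underside. Either end may go on either pillar.
- fixture: Fixed steel measuring fixture, a plate 140 (x) x 200 (y) x 18 mm thick with a grid of black dots. On it stand two brass pillars, 18 mm in diameter and 45 mm tall, with flat tops 63 mm above the table, at 38 mm either side of the plate's centre along its y. Origin: centre of the plate's underside.
- pillar_tops (a point): Point midway between the two brass pillars at the height of their tops, where the middle of the link's underside belongs. Axes as the fixture's: the pillars lie along y.
- stylus: Loose stylus, upright in its stand, 40 g, 119 mm long. From the tip up: a round steel pin, 6 mm diameter, rounded tip, 55 mm long; a yellow flange, 22 mm diameter, 4 mm thick; a yellow round handle with drawn-on black rings, 16 mm diameter, 60 mm long (59 to 119 mm above the tip). Origin: the tip; z runs up along the handle.
- stylus_grip (a point): Middle of the stylus's handle, on its axis, 89 mm from the tip.
- stand: Fixed black block, 60 x 60 x 60 mm, with a vertical hole of 9 mm diameter, 57 mm deep, in the centre of its top. The stylus's pin stands in it, its flange resting on the block's top, 60 mm above the table. Origin: centre of the underside.
- readout: Fixed white readout box, 90 (x) x 110 (y) x 50 mm tall, with a dark display on the +x half of its top and, on the -x half, white keys (fixed, 3 mm high) either side of a red-ringed hole. Origin: centre of the underside.
- aperture (a point): Centre of the mouth of the red-ringed hole, level with the box's top, 50 mm above the table. The hole is 14 mm in diameter and goes straight down. The round red zero button, 12 mm in diameter, fills its bottom: the button's top lies 20 mm below the mouth when up and 26 mm below when fully down.
- zero (a joint): How far the zero button is pressed, in m: 0 up, 0.006 fully down. A spring holds it up: about 2 N to start it, 6 N fully down. It comes up again when let go.
- ring_gauge: Bystander: loose steel ring, 60 mm outside, 18 mm high. Origin: centre of the underside.
- cleaner: Bystander: loose clear bottle with a blue cap, 52 mm diameter, 130 mm tall. Origin: centre of the underside.
- brush: Bystander: loose hand brush lying along its x, about 200 mm long. Origin: on the table under its middle.
- jar: Bystander: loose amber jar, 54 mm diameter, 60 mm tall. Origin: centre of the underside.
- screwdriver: Bystander: loose screwdriver lying along its x, about 200 mm long. Origin: on the table under its middle.

How it is judged (in metres and radians):
On the way, in this order (a step that is already met when the one before it is completed fails the run):
1. the link lies on both pillars, let go and at rest (horizontal distance between link and pillar_tops below 0.008 m and angle between the y axis of link and the y axis of fixture, either way round below 0.13 rad and angle between link's own z axis and vertical below 0.07 rad and z of link in the frame of pillar_tops between -0.004 and 0.004 m and contact force between the fingers and link below 0.2 N and linear speed of link below 0.02 m/s), for 0.3 s.
2. the stylus has been lifted out of its stand (z of stylus in the frame of stand above 0.06 m and contact force between the fingers and stylus above 1 N), for 0.1 s.
At the end, for the whole second after the job is handed in: Link at rest, untouched, level on the pillars: middle within 8 mm of theirs, length within 0.13 rad of their line, underside within 4 mm of their tops. Gripper holds the stylus (over 3 N) within 0.2 rad of upright, tip in the ringed hole, pushing the button with over 2 N, 4.5 mm down or more (all of step 1 and contact force between the arm and link below 0.2 N and value of joint zero above 0.0045 m and contact force between stylus and zero above 2 N and contact force between the fingers and stylus above 3 N and angle between stylus's own z axis and vertical below 0.2 rad and horizontal distance between stylus and aperture below 0.007 m and z of stylus in the frame of aperture below -0.02 m); the arm keeps its last pose, push and grip.
It fails at once if the zero button is pressed while the link is not in place on the pillars (value of joint zero above 0.002 m and not (horizontal distance between link and pillar_tops below 0.008 m and angle between the y axis of link and the y axis of fixture, either way round below 0.13 rad and angle between link's own z axis and vertical below 0.07 rad and z of link in the frame of pillar_tops between -0.004 and 0.004 m)).
It fails at once if a bystander is pushed more than 30 mm (distance of any of ring_gauge, cleaner, brush, jar, screwdriver from where it was at the start of the episode above 0.03 m).
It also fails if it takes over 58 s, if anything falls off the work surface, if the arm or the gripper's body presses on something with over 40 N, if the wrist force passes 120 N, or if a joint passes its speed limit or range.

## Working session

There is one attempt and no reset: what is moved stays moved. The work goes in short steps, Python scripts to look and compute and a tool call to move; the robot and the scene stay as the last step left them, time stands still between calls to the robot, and variables do not carry over. Pictures are saved under pics/ and viewed, at most 10 in all, crops included, and the job is handed in when it is done.

```bash
ls; mkdir -p pics
```

Create h.py:
```python
from cell import r
import numpy as np, cv2
def K(c):
    f=200/np.tan(np.radians(c["fovy"])/2); return np.array([[f,0,c["cx"]],[0,f,c["cy"]],[0,0,1.]])
def cam(name,st=None):
    c=r.calibration(name)
    if "camera_from_world" in c: T=np.linalg.inv(np.array(c["camera_from_world"]))
    else:
        W=np.eye(4);W[:3,:3]=st["orientation"];W[:3,3]=st["tool_pos"];T=W@np.array(c["hand_eye"])
    return K(c),np.array(c["D"],float),T
def ray(px,C):
    k,D,T=C
    u=cv2.undistortPoints(np.array(px,float).reshape(-1,1,2),k,D).reshape(-1,2)
    d=np.c_[u,np.ones(len(u))]@T[:3,:3].T
    return T[:3,3],d
def onplane(px,z,C):
    o,d=ray(px,C); return o+d*((z-o[2])/d[:,2])[:,None]
def snap(name,fn):
    st=r.get_state(); im=r.camera(name); cv2.imwrite(fn,im[:,:,::-1]); return im,cam(name,st),st
```

Run:
```python
from h import *
for n in("top","scene","wrist"):
    im,C,st=snap(n,f"pics/{n}0.png"); print(n,C[2].round(2).tolist(),C[1])
print(st)
```

```text
cell.py
pics
top [[-0.02, -1.0, 0.06, 534.08], [-1.0, 0.02, 0.01, 11.53], [-0.01, -0.06, -1.0, 1571.13], [0.0, 0.0, 0.0, 1.0]] [-0.09570823  0.          0.          0.          0.        ]
scene [[0.59, 0.58, -0.56, 1348.71], [0.8, -0.43, 0.41, -548.49], [-0.01, -0.69, -0.72, 1058.5], [0.0, 0.0, 0.0, 1.0]] [-0.0134292  0.         0.         0.         0.       ]
wrist [[0.36, -0.9, -0.25, 249.92], [-0.93, -0.35, -0.09, -466.26], [-0.0, 0.26, -0.96, 374.5], [0.0, 0.0, 0.0, 1.0]] [-0.0501312  0.         0.         0.         0.       ]
{'time': 0.1, 'joints': array([-6.89840288e+01,  7.23921544e+00, -2.32064770e+00,  8.05243016e+01,
        8.19507281e-04,  9.00014078e+01]), 'joint_velocities': array([-0.02441455,  0.03683276,  0.2466624 ,  0.02289038, -0.08695825,
       -0.07662566]), 'joint_torque': array([ 1.70153030e-04, -4.36902523e+01,  3.53605592e+01,  1.36758512e-02,
       -1.71877268e-04, -2.33115253e-05]), 'tool_pos': array([ 188.15940248, -489.75279259,  247.59326088]), 'orientation': array([[ 9.33489313e-01,  3.58604849e-01, -5.13455442e-04],
       [ 3.58605217e-01, -9.33488299e-01,  1.37636633e-03],
       [ 1.42669929e-05, -1.46895106e-03, -9.99998921e-01]]), 'force': array([-0.2044222 ,  0.30449583,  0.1827869 ]), 'moment': array([-0.02442464,  0.0366702 , -0.0129869 ]), 'grip_force': 0.0, 'gripper_width': 85.27406672275464}
```

View pics/top0.png

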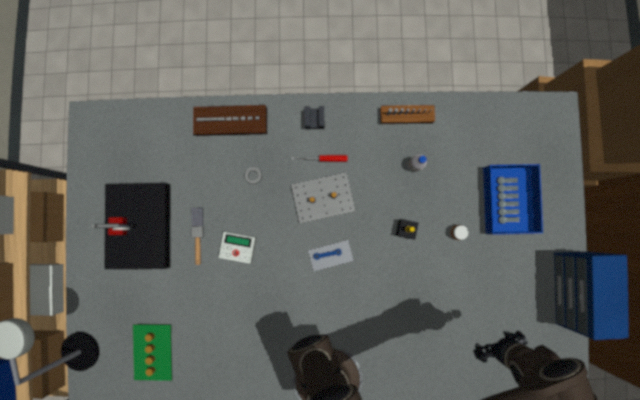

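View pics/scene0.png

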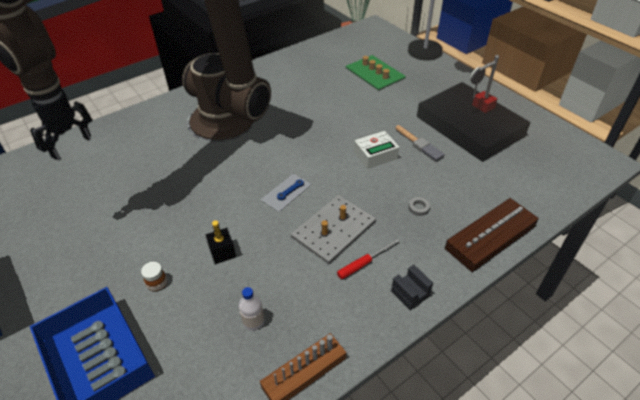

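The top view shows the link at (327,253), pillars at (311,200) and (334,195), the stylus at (407,229) and the red-ringed hole at (236,253). In the scene view the link is at (291,189), the pillars at (325,227) and (343,212), and the stylus at (217,230).

Add to h.py:
```python
def blobs(im,lo,hi,roi=None,amin=6):
    h=cv2.cvtColor(im,cv2.COLOR_RGB2HSV); m=cv2.inRange(h,np.array(lo),np.array(hi))
    if roi:
        x0,y0,x1,y1=roi; q=np.zeros_like(m); q[y0:y1,x0:x1]=m[y0:y1,x0:x1]; m=q
    n,l,s,c=cv2.connectedComponentsWithStats(m)
    o=[]
    for i in range(1,n):
        if s[i,4]>=amin:
            p=np.argwhere(l==i)[:,::-1].astype(np.float32); o.append((s[i,4],c[i],cv2.minAreaRect(p),p))
    return sorted(o,key=lambda t:-t[0])
```

Run:
```python
from h import *
for n,R in(("top",dict(link=(300,235,355,270),pil=(290,170,356,222),sty=(395,215,420,240),hole=(218,228,256,265))),
           ("scene",dict(link=(262,170,312,212),pil=(290,195,378,262),sty=(205,215,238,250),hole=(350,130,400,165)))):
    im=cv2.imread(f"pics/{n}0.png")[:,:,::-1].copy(); C=cam(n)
    for k,lo,hi,z in(("link",(100,110,40),(125,255,255),13),("pil",(5,90,60),(30,255,255),63),("sty",(18,130,80),(35,255,255),100),("hole",(0,90,80),(8,255,255),50)):
        for b in blobs(im,lo,hi,R[k])[:3]:
            print(n,k,b[0],b[1].round(1),[np.round(q,1) for q in b[2]],onplane([b[1]],z,C).round(1))
```

```text
top link 101 [326.9 253.9] [array([326.9, 253.7]), array([ 5.1, 26.7]), np.float64(79.2)] [[441.6  -6.8  13. ]]
top pil 26 [333.2 194.6] [array([333. , 194.5]), array([4.9, 4.9]), np.float64(45.0)] [[644.5 -31.2  63. ]]
top pil 24 [311.7 199.1] [array([311.5, 199. ]), array([4., 5.]), np.float64(90.0)] [[630.3  42.   63. ]]
top sty 38 [411.4 228.5] [array([411.4, 228.3]), array([7.2, 5.8]), np.float64(63.4)] [[ 524.9 -286.8  100. ]]
top hole 29 [235.6 252.5] [array([235.5, 252.5]), array([5., 5.]), np.float64(90.0)] [[452.9 305.6  50. ]]
scene link 140 [289.9 189.4] [array([289.8, 189.3]), array([ 6.4, 29.4]), np.float64(54.8)] [[445.5  -9.5  13. ]]
scene pil 80 [324.2 227.2] [array([324., 227.]), array([14.,  6.]), np.float64(90.0)] [[660.4 -41.9  63. ]]
scene pil 78 [342.4 211.7] [array([342.5, 212. ]), array([14.,  5.]), np.float64(90.0)] [[645.5  30.6  63. ]]
scene sty 47 [217.7 238.4] [array([218., 237.]), array([8., 8.]), np.float64(90.0)] [[ 555.8 -295.   100. ]]
scene sty 37 [214.9 224.1] [array([214.5, 224.5]), array([7., 5.]), np.float64(90.0)] [[ 509.5 -278.2  100. ]]
scene hole 7 [373.9 140.4] [array([373.7, 140.4]), array([1.8, 5.1]), np.float64(78.7)] [[455.6 306.9  50. ]]
```

Coarse positions: link (442,-7), pillars (644,-31) and (630,42), whose spacing of 74 is close to the nominal 76. The stylus is near (522,-285) and the hole near (453,305). I'll move over the link for a wrist view.

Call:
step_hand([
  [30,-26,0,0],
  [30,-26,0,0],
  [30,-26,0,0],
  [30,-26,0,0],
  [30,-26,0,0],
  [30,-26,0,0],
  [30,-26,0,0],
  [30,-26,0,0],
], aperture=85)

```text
refused: moves[0]: [30, -26, 0, 0] is not of type 'object' (schema: type "object"). Nothing was moved.
```

Nothing moved. I misread the format; it is a list of objects, one for each row. Resending.

Call:
step_hand([
  {"xyz":[30,-26,0]},
  {"xyz":[30,-26,0]},
  {"xyz":[30,-26,0]},
  {"xyz":[30,-26,0]},
  {"xyz":[30,-26,0]},
  {"xyz":[30,-26,0]},
  {"xyz":[30,-26,0]},
  {"xyz":[30,-26,0]},
], aperture=85)

```text
time: 0.82
tool_pos: [337.9, -208.0, 248.3]
orientation: [[0.934, 0.358, 0.0], [0.358, -0.934, -0.0], [0.0, 0.0, -1.0]]
force: [0.2, 0.3, 0.6]
gripper_width: 85.2
grip_force: 0.0
```

Call:
step_hand([
  {"xyz":[29,-25,0]},
  {"xyz":[29,-25,0]},
  {"xyz":[29,-25,0]},
  {"xyz":[29,-25,0]},
  {"xyz":[29,-25,0]},
  {"xyz":[25,-26,0]},
  {"twist":-7},
  {"twist":-7},
])

```text
time: 1.48
tool_pos: [442.7, -5.7, 247.7]
orientation: [[0.813, 0.582, -0.001], [0.582, -0.813, 0.0], [-0.001, -0.001, -1.0]]
force: [-0.1, -0.2, -0.1]
gripper_width: 85.0
grip_force: 0.0
```

Call:
step_hand([
  {"twist":-7},
  {"twist":-7},
  {"twist":-7},
  {"twist":-7},
  {"twist":-7},
  {"twist":-7},
  {"twist":-7},
  {"twist":-7},
])

```text
time: 2.15
tool_pos: [442.1, -7.9, 248.0]
orientation: [[-0.024, 1.0, -0.001], [1.0, 0.024, 0.0], [0.0, -0.001, -1.0]]
force: [-0.4, 0.5, 0.3]
gripper_width: 85.3
grip_force: 0.0
```

Call:
step_hand([
  {"twist":-7},
  {"twist":-3},
  {},
  {},
])

```text
time: 2.48
tool_pos: [442.1, -7.9, 248.1]
orientation: [[-0.189, 0.982, -0.0], [0.982, 0.189, 0.0], [0.0, -0.0, -1.0]]
force: [-0.8, -0.4, 0.9]
gripper_width: 84.8
grip_force: 0.0
```

Run:
```python
from h import *
im,C,st=snap("wrist","pics/w1.png"); print(st["tool_pos"],st["orientation"].round(3).tolist(),st["joints"].round(1))
for b in blobs(im,(100,110,40),(125,255,255),amin=200)[:3]:
    e=cv2.boxPoints(b[2]); print(b[0],b[1],b[2],onplane([b[1],b[2][0]],13,C).round(1),onplane(e,13,C).round(1).tolist())
```

```text
[442.11052158  -7.91076775 248.08670992] [[-0.189, 0.982, -0.0], [0.982, 0.189, 0.0], [0.0, -0.0, -1.0]] [ -1.   -1.7 -11.7  80.    0.   78.1]
1297 [323.02852737 165.37933693] ((323.013916015625, 165.5142822265625), (21.11058235168457, 93.07527160644531), 0.8069294691085815) [[440.8  -4.7  13. ]
 [440.8  -4.9  13. ]] [[438.5, -57.7, 13.0], [421.7, 40.7, 13.0], [443.0, 44.5, 13.0], [461.3, -53.6, 13.0]]
```

View pics/w1.png

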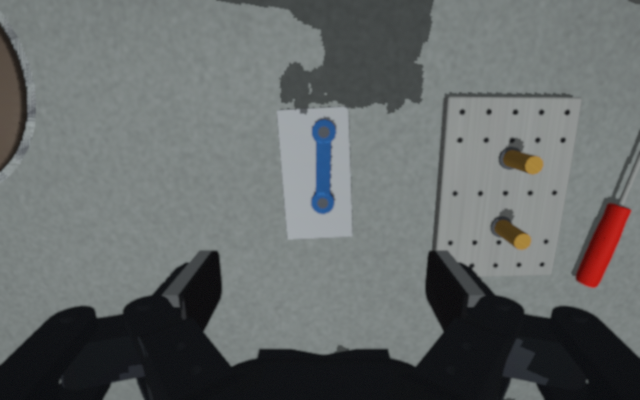

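The wrist view shows the link centre at (323,165) with its long axis vertical in the picture. The pillar tops are at (535,164) and (520,240). I'll go over the pillars to measure them from directly above, then come back.

Call:
step_hand([
  {"xyz":[-5,39,0]},
  {"xyz":[-5,39,0]},
  {"xyz":[-5,39,0]},
  {"xyz":[-5,39,0]},
  {"xyz":[-4,38,0]},
  {},
  {},
])

```text
time: 3.12
tool_pos: [638.6, 5.8, 245.3]
orientation: [[-0.19, 0.982, -0.004], [0.982, 0.19, -0.0], [0.001, -0.004, -1.0]]
force: [-1.0, -0.0, 0.6]
gripper_width: 84.9
grip_force: 0.0
```

Run:
```python
from h import *
im,C,st=snap("wrist","pics/w2.png"); print(st["tool_pos"],C[2][:3,3])
for b in blobs(im,(8,90,60),(30,255,255),amin=60)[:5]:
    print(b[0],b[1],[np.round(q,1) for q in b[2]],onplane([b[1]],63,C).round(1))
cv2.imwrite("pics/w2c.png",cv2.resize(im[60:300,200:440,::-1],None,fx=2.4,fy=2.4,interpolation=cv2.INTER_CUBIC))
```

```text
[638.63449287   5.79327372 245.29691884] [626.09012891  70.91913852 372.24951002]
571 [522.29772329 391.31873905] [array([522.5, 390.5]), array([17., 39.]), np.float64(90.0)] [[ 906. -192.   63.]]
506 [628.59090909  10.95256917] [array([627.,  12.]), array([24., 24.]), np.float64(90.0)] [[864.2 199.4  63. ]]
420 [324.23571429 214.04047619] [array([324.5, 214. ]), array([28., 17.]), np.float64(90.0)] [[644.8 -27.1  63. ]]
346 [323.51445087 136.71676301] [array([323.5, 136.5]), array([21., 19.]), np.float64(90.0)] [[630.5  43.3  63. ]]
```

View pics/w2c.png

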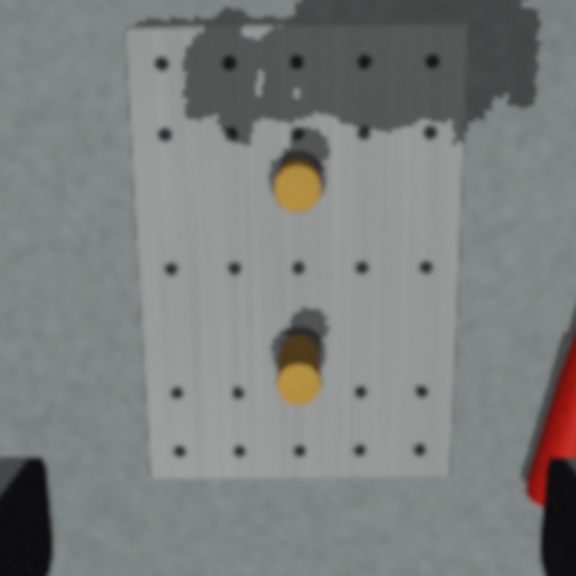

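The crop shows the top faces at (298,187) and (299,383), which are about (324,138) and (324.5,219.6) in the full picture. The darker side walls have to be kept out of the mask.

Run:
```python
from h import *
st=r.get_state(); C=cam("wrist",st); im=cv2.imread("pics/w2.png")[:,:,::-1].copy()
P=[]
for b in blobs(im,(8,90,140),(30,255,255),roi=(280,100,370,260),amin=60)[:2]:
    p=onplane([b[2][0]],63,C)[0]; P.append(p); print(b[0],b[1],b[2],p.round(1))
d=P[0]-P[1]; print(np.linalg.norm(d),(P[0]+P[1])/2,np.degrees(np.arctan2(d[1],d[0])))
```

```text
291 [323.43298969 138.14776632] ((323.2500305175781, 138.25), (17.677669525146484, 18.384777069091797), 45.0) [629.5  41.7  63. ]
236 [324.11440678 219.66525424] ((324.0, 219.5), (16.26345443725586, 16.26345443725586), 45.0) [644.7 -33.   63. ]
76.1842264842926 [637.1158339    4.32754059  63.        ] 101.51053091749102
```

Call:
step_hand([
  {"xyz":[5,-39,10]},
  {"xyz":[5,-39,10]},
  {"xyz":[5,-39,10]},
  {"xyz":[5,-39,10]},
  {"xyz":[5,-38,10]},
  {},
])

```text
time: 3.67
tool_pos: [431.3, -7.2, 195.6]
orientation: [[-0.19, 0.982, -0.009], [0.982, 0.19, -0.0], [0.002, -0.008, -1.0]]
force: [0.0, 0.3, -1.1]
gripper_width: 84.5
grip_force: 0.0
```

Call:
step_hand([
  {"xyz":[2,10,10]},
  {"xyz":[0,0,20]},
  {},
  {},
])

```text
time: 4.0
tool_pos: [450.9, -2.9, 168.2]
orientation: [[-0.191, 0.982, -0.001], [0.982, 0.191, 0.0], [0.0, -0.001, -1.0]]
force: [-0.7, 0.1, 0.3]
gripper_width: 85.2
grip_force: 0.0
```

Run:
```python
from h import *
im,C,st=snap("wrist","pics/w3.png"); R=st["orientation"]
b=blobs(im,(100,110,40),(125,255,255),amin=200)[0]
e=onplane(cv2.boxPoints(b[2]),13,C)
c=onplane([b[1],b[2][0]],13,C); print(b[1:3],e.round(1).tolist(),c.round(1)); L=c[0]; L[2]=0
p=st["tool_pos"]; print(p, R.T@(L+[0,0,21]-p))
```

```text
(array([311.49382716, 185.13960114]), ((311.9999694824219, 186.0), (27.999996185302734, 115.99998474121094), 0.0)) [[438.7, -58.7, 13.0], [421.5, 39.9, 13.0], [443.5, 44.2, 13.0], [462.9, -54.0, 13.0]] [[440.7  -4.3  13. ]
 [441.3  -5.   13. ]]
[450.94904249  -2.94677168 168.23423987] [  0.5449299  -10.21091459 147.24158711]
```

Call:
step_hand([
  {"xyz":[0,-10,30]},
  {"xyz":[0,0,30]},
  {"xyz":[0,0,30]},
  {"xyz":[0,0,30]},
  {"xyz":[0,0,20]},
  {"xyz":[0,0,7]},
  {},
  {},
], aperture=45)

```text
time: 4.72
tool_pos: [442.7, -5.0, 22.5]
orientation: [[-0.191, 0.982, 0.001], [0.982, 0.191, -0.0], [-0.0, 0.001, -1.0]]
force: [0.1, 0.0, -0.5]
gripper_width: 45.1
grip_force: 0.0
```

Call:
step_hand([
  {},
  {},
  {},
  {},
  {},
  {},
], aperture=0)

```text
time: 5.22
tool_pos: [443.0, -5.0, 23.1]
orientation: [[-0.191, 0.982, 0.003], [0.982, 0.191, -0.0], [-0.001, 0.003, -1.0]]
force: [-0.2, 0.4, 6.1]
gripper_width: 14.1
grip_force: 58.8
```

Call:
step_hand([
  {"xyz":[0,0,-25]},
  {"xyz":[0,0,-35]},
  {"xyz":[0,0,-35]},
  {"xyz":[0,0,-10]},
  {},
  {},
])

```text
time: 5.72
tool_pos: [442.1, -5.0, 126.7]
orientation: [[-0.191, 0.982, 0.002], [0.982, 0.191, -0.0], [-0.0, 0.002, -1.0]]
force: [-0.2, 0.1, -1.6]
gripper_width: 13.8
grip_force: 59.1
```

Run:
```python
from h import *
im,C,st=snap("wrist","pics/w4.png"); R=st["orientation"];p=st["tool_pos"]
b=blobs(im,(100,110,40),(125,255,255),amin=200)
zt=p[2]-20+10
for q in b[:3]: print(q[0],q[1:3],[(R.T@(x-p)).round(1) for x in onplane(np.r_[[q[1],q[2][0]],cv2.boxPoints(q[2])],zt,C)])
cv2.imwrite("pics/w4c.png",im[:,:,::-1]); print(p)
```

```text
7461 (array([323.2553277, 250.3933789]), ((323.5, 251.5), (205.0, 59.0), 90.0)) [array([ 5.8, -0.4, 10. ]), array([ 5.3, -0.3, 10. ]), array([ 49.1, -12. ,  10. ]), array([49.1, 11.4, 10. ]), array([-47.5,  13.7,  10. ]), array([-47.5, -14.2,  10. ])]
[442.11978952  -4.97294363 126.7184159 ]
```

View pics/w4.png

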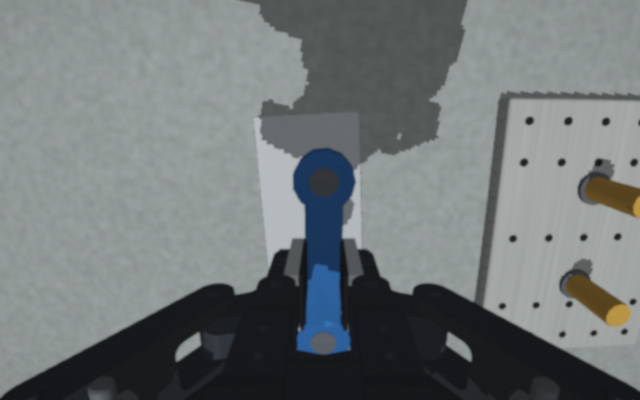

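The link is held straight, with eye centres at (324,182) and (323,343).

Run:
```python
from h import *
st=r.get_state();C=cam("wrist",st); R=st["orientation"];p=st["tool_pos"]
e=onplane([[324,182],[323,343]],p[2]-10,C); print(R.T@(e-p).T, np.linalg.norm(e[0]-e[1]))
m=e.mean(0); print(m, R.T@(np.array([637.1,4.3,m[2]])-m))
```

```text
[[ 35.754768   -41.2556847 ]
 [ -0.09751935  -0.50773417]
 [ 10.00581258   9.993591  ]] 77.01154621714392
[441.49705682  -7.69984624 115.55140421] [-2.55940311e+01  1.94292161e+02 -9.65769841e-02]
```

Call:
step_hand([
  {"xyz":[-5,39,0]},
  {"xyz":[-5,39,0]},
  {"xyz":[-5,39,0]},
  {"xyz":[-5,39,0]},
  {"xyz":[-5.6,38.3,0]},
  {},
  {},
  {},
])

```text
time: 6.43
tool_pos: [635.8, 7.0, 123.7]
orientation: [[-0.191, 0.982, -0.005], [0.982, 0.191, -0.0], [0.001, -0.005, -1.0]]
force: [0.6, 0.2, -1.2]
gripper_width: 13.8
grip_force: 59.1
```

Run:
```python
from h import *
im,C,st=snap("wrist","pics/w5.png"); R=st["orientation"];p=st["tool_pos"]
T=np.array([637.1,4.3,p[2]]); print(p,R.round(3).tolist(), "link->",R.T@(T-p)+[2.7,.3,0])
for b in blobs(im,(8,90,60),(30,255,255),roi=(250,80,400,400),amin=60)[:3]: print(b[0],b[1],b[2])
```

```text
[635.82828903   7.02382551 123.67213446] [[-0.191, 0.982, -0.005], [0.982, 0.191, -0.0], [0.001, -0.005, -1.0]] link-> [-0.21663507  1.02779052 -0.00591927]
164 [328.29268293 144.53658537] ((328.5904846191406, 144.06358337402344), (24.32783317565918, 9.543235778808594), 8.53076457977295)
```

View pics/w5.png

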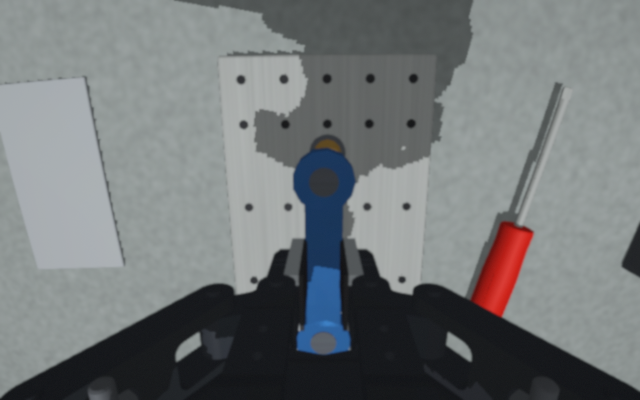

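The far pillar's top peeks out at (328,145), just beyond the eye at (324,182), which agrees with a shift of about 1 mm in y. I'll lower it.

Call:
step_hand([
  {"xyz":[0,1,20]},
  {"xyz":[0,0,12]},
  {"xyz":[0,0,4]},
  {},
  {},
  {},
])

```text
time: 6.98
tool_pos: [638.4, 7.2, 91.3]
orientation: [[-0.191, 0.982, 0.001], [0.982, 0.191, 0.0], [-0.0, 0.001, -1.0]]
force: [-0.4, 0.3, -0.9]
gripper_width: 14.1
grip_force: 59.2
```

```bash
python3 -c "
from h import *
im,C,st=snap('wrist','pics/w6.png'); R=st['orientation'];p=st['tool_pos']
print(p,R[2],R.T@(np.array([637.1,4.3,p[2]])-p)+[2.7,.3,0])"
```

```text
[638.39085416   7.20480208  91.30370108] [-1.70276100e-04  1.20863138e-03 -9.99999255e-01] [ 0.09529292 -1.52199822 -0.00175861]
```

Call:
step_hand([
  {"xyz":[0,-1.2,4]},
  {"xyz":[0,0,2]},
  {"xyz":[0,0,1]},
  {},
  {},
  {},
])

```text
time: 7.53
tool_pos: [637.1, 7.0, 83.2]
orientation: [[-0.191, 0.982, -0.0], [0.982, 0.191, 0.0], [0.0, -0.0, -1.0]]
force: [0.6, -0.3, -0.8]
gripper_width: 13.7
grip_force: 59.2
```

Call:
step_hand([
  {"xyz":[0,0,1]},
  {},
  {},
])

```text
time: 7.78
tool_pos: [637.2, 7.0, 83.1]
orientation: [[-0.191, 0.982, 0.001], [0.982, 0.191, 0.0], [-0.0, 0.001, -1.0]]
force: [-3.0, -0.3, 5.2]
gripper_width: 13.7
grip_force: 59.9
```

Call:
step_hand([
  {"xyz":[0,0,1]},
  {},
  {},
])

```text
time: 8.03
tool_pos: [637.2, 7.0, 83.1]
orientation: [[-0.191, 0.982, 0.001], [0.982, 0.191, 0.0], [-0.0, 0.001, -1.0]]
force: [-5.0, -0.3, 10.3]
gripper_width: 13.8
grip_force: 60.5
```

Contact at the expected height. I'll open, rise clear and check.

Call:
step_hand([
  {"xyz":[0,0,-1]},
  {},
  {},
  {},
], aperture=40)

```text
time: 8.37
tool_pos: [637.1, 7.0, 81.9]
orientation: [[-0.191, 0.982, -0.0], [0.982, 0.191, 0.0], [0.0, -0.0, -1.0]]
force: [-1.0, -0.2, 0.2]
gripper_width: 40.0
grip_force: 0.0
```

Call:
step_hand([
  {"xyz":[0,0,-15]},
  {"xyz":[0,0,-30]},
  {"xyz":[0,0,-40]},
  {"xyz":[0,0,-40]},
  {"xyz":[0,0,-35]},
  {},
  {},
])

```text
time: 8.95
tool_pos: [638.4, 7.0, 244.9]
orientation: [[-0.191, 0.982, 0.005], [0.982, 0.191, 0.0], [-0.001, 0.005, -1.0]]
force: [-0.4, 0.1, -1.2]
gripper_width: 39.7
grip_force: 0.0
```

Run:
```python
from h import *
im,C,st=snap("wrist","pics/w7.png"); R=st["orientation"];p=st["tool_pos"]
b=blobs(im,(100,110,40),(125,255,255),amin=200)[0]
e=onplane(np.r_[[b[1],b[2][0]],cv2.boxPoints(b[2])],73,C); print(p,b[0:3],e.round(1).tolist())
cv2.imwrite("pics/w7c.png",cv2.resize(im[60:300,200:440,::-1],None,fx=2.4,fy=2.4,interpolation=cv2.INTER_CUBIC))
```

```text
[638.35542031   7.01433497 244.89408471] (np.int32(1948), array([321.21919918, 179.95225873]), ((321.5, 180.5), (111.0, 27.0), 90.0)) [[636.8, 7.9, 73.0], [637.2, 7.5, 73.0], [616.8, 52.6, 73.0], [639.3, 57.0, 73.0], [659.4, -41.6, 73.0], [634.9, -46.3, 73.0]]
```

View pics/w7c.png

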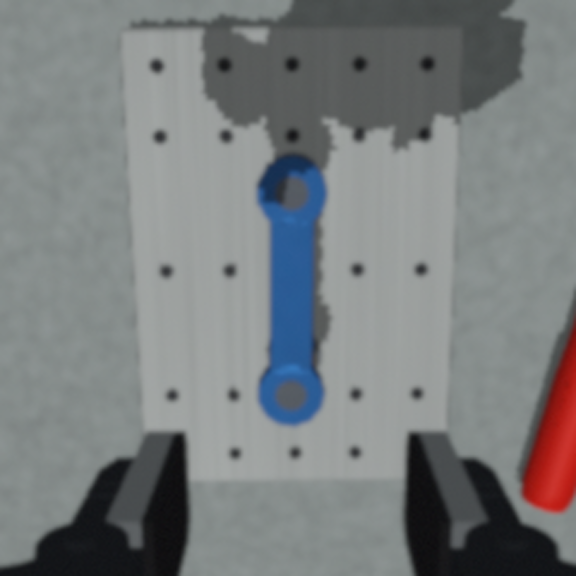

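The link lies on both pillars, with eye holes at (322.1,140) and (320.8,224.6) in the full picture. I'll check the centring from those and aim for the stylus.

Run:
```python
from h import *
st=r.get_state();C=cam("wrist",st);R=st["orientation"];p=st["tool_pos"]
e=onplane([[322.1,140],[320.8,224.6]],73,C); d=e[0]-e[1]
print(e,np.linalg.norm(d),e.mean(0),np.degrees(np.arctan2(d[1],d[0])))
for z,n,S in((0,0,0),):
    pass
# stylus: two-view midpoint of yellow blob top halves: intersect top/scene rays
A=cam("top");B=cam("scene")
for pt,ps in(((411.4,228.5),(216.5,232)),):
    o1,d1=ray([pt],A);o2,d2=ray([ps],B)
    s=np.linalg.lstsq(np.c_[d1[0],-d2[0]],o2-o1,rcond=None)[0]; print(o1+s[0]*d1[0],o2+s[1]*d2[0])
t=np.array([522,-285,p[2]]); print(R.T@(t-p))
```

```text
[[629.41192449  42.65766956  73.        ]
 [642.74555443 -32.31782525  73.        ]] 76.15189104337335 [636.07873946   5.16992216  73.        ] 100.08404487033869
[ 524.8279494  -288.61519479   90.90658797] [ 526.95939532 -284.83571783   90.12691222]
[-2.64543936e+02 -1.69170766e+02 -1.46151033e-01]
```

The link middle is 1.4 mm from target and the angle is off by 1.4°, so it is well in place. Next is the stylus, near (526,-287).

Call:
step_hand([
  {"xyz":[-33,-21,0]},
  {"xyz":[-33,-21,0]},
  {"xyz":[-33,-21,0]},
  {"xyz":[-33,-21,0]},
  {"xyz":[-33,-21,0]},
  {"xyz":[-33,-21,0]},
  {"xyz":[-33,-21,0]},
  {"xyz":[-33,-19,0]},
], aperture=60)

```text
time: 9.67
tool_pos: [522.7, -285.1, 240.0]
orientation: [[-0.191, 0.982, -0.003], [0.982, 0.191, 0.002], [0.002, -0.003, -1.0]]
force: [0.8, 0.0, 0.6]
gripper_width: 59.9
grip_force: 0.0
```

Call:
step_hand([
  {},
  {},
  {},
])

```text
time: 9.92
tool_pos: [524.1, -283.5, 240.6]
orientation: [[-0.19, 0.982, -0.002], [0.982, 0.19, 0.002], [0.002, -0.002, -1.0]]
force: [0.6, -0.0, 0.1]
gripper_width: 59.7
grip_force: 0.0
```

Run:
```python
from h import *
im,C,st=snap("wrist","pics/w8.png"); print(st["tool_pos"],st["orientation"].round(3).tolist())
for b in blobs(im,(18,110,80),(38,255,255),amin=30)[:6]: print(b[0],b[1],b[2],onplane([b[1]],124,C).round(1))
```

```text
[ 524.08561284 -283.50771181  240.56011023] [[-0.19, 0.982, -0.002], [0.982, 0.19, 0.002], [0.002, -0.002, -1.0]]
455 [323.32967033 196.98681319] ((323.5000305175781, 197.00003051757812), (23.33452033996582, 23.33452033996582), 45.0) [[ 523.4 -282.7  124. ]]
231 [323.27705628 175.8961039 ] ((323.65386962890625, 176.7692413330078), (25.35222816467285, 17.55154037475586), 2.7263107299804688) [[ 520.3 -267.3  124. ]]
```

View pics/w8.png

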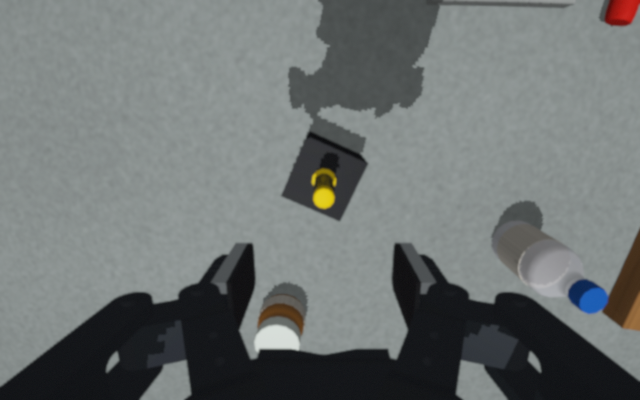

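The stylus top is at (323,197) on the tool's centre line, with the jar at (280,325) and the bottle at (550,270). Both are clear, so I'll descend and grip.

Call:
step_hand([
  {"xyz":[0,-0.5,40]},
  {"xyz":[0,0,40]},
  {"xyz":[0,0,30]},
  {"xyz":[0,0,25]},
  {"xyz":[0,0,13]},
  {},
  {},
])

```text
time: 10.55
tool_pos: [524.2, -282.3, 93.6]
orientation: [[-0.193, 0.981, -0.002], [0.981, 0.193, 0.001], [0.001, -0.001, -1.0]]
force: [0.3, 0.4, 0.6]
gripper_width: 60.1
grip_force: 0.0
```

Call:
step_hand([
  {},
  {},
  {},
  {},
  {},
  {},
], aperture=0)

```text
time: 11.05
tool_pos: [524.8, -284.2, 95.6]
orientation: [[-0.191, 0.982, 0.002], [0.982, 0.191, -0.001], [-0.001, 0.002, -1.0]]
force: [0.3, 0.4, 6.1]
gripper_width: 14.3
grip_force: 58.3
```

Call:
step_hand([
  {"xyz":[0,0,-15]},
  {"xyz":[0,0,-25]},
  {"xyz":[0,0,-35]},
  {"xyz":[0,0,-35]},
  {"xyz":[0,0,-30]},
  {},
  {},
])

```text
time: 11.63
tool_pos: [524.9, -284.6, 236.4]
orientation: [[-0.191, 0.982, 0.004], [0.982, 0.191, -0.002], [-0.003, 0.003, -1.0]]
force: [0.2, -0.5, -1.3]
gripper_width: 14.7
grip_force: 58.9
```

Run:
```python
from h import *
im,C,st=snap("wrist","pics/w9.png"); R=st["orientation"];p=st["tool_pos"];print(p,st["gripper_width"],st["grip_force"])
t=np.array([453,305.5,p[2]]);print(R.T@(t-p))
for b in blobs(im,(18,110,60),(38,255,255),amin=30)[:6]:
    print(b[0],b[1],b[2],[(R.T@(onplane([b[1]],p[2]+dz,C)[0]-p)).round(1) for dz in (28,-30)])
```

```text
[ 524.92680579 -284.56608215  236.35620313] 14.724004169592122 58.93556356430054
[592.94383286  42.03458255  -1.46684496]
2178 [323.23829201 304.10697888] ((323.0, 304.0), (54.0, 48.0), 90.0) [array([  3.7,  -0.4, -28. ]), array([-33.2,  -0.4,  30.1])]
1063 [322.95672625 238.41298213] ((323.0, 240.0), (42.0, 40.0), 90.0) [array([ 26.6,  -0.5, -28.1]), array([ 3.2, -0.5, 30. ])]
290 [322.8862069  272.57586207] ((323.0, 273.5), (15.0, 40.0), 90.0) [array([ 15. ,  -0.5, -28. ]), array([-15.1,  -0.6,  30. ])]
244 [322.9057377  262.61065574] ((322.38092041015625, 263.711669921875), (13.605863571166992, 37.0968017578125), 88.40885925292969) [array([ 18.5,  -0.5, -28.1]), array([-9.7, -0.6, 30. ])]
```

View pics/w9.png

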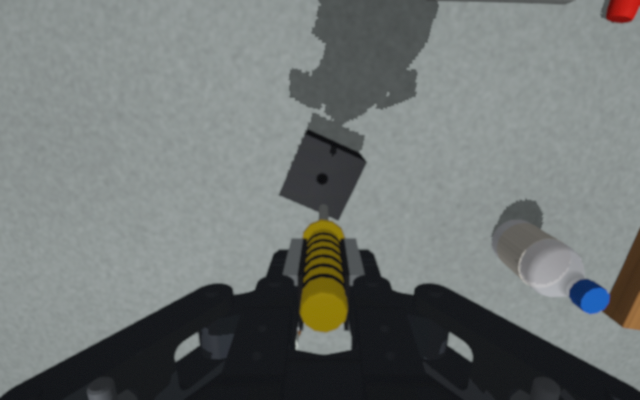

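The stylus is held upright on the centre line, with its tip at about (323,207) and the stand's hole below it at (322,179). Now I'll carry it over to the readout.

Call:
step_hand([
  {"xyz":[40,3,0]},
  {"xyz":[40,3,0]},
  {"xyz":[40,3,0]},
  {"xyz":[40,3,0]},
  {"xyz":[40,3,0]},
  {"xyz":[40,3,0]},
  {"xyz":[40,3,0]},
  {"xyz":[40,3,0]},
])

```text
time: 12.35
tool_pos: [484.9, 36.3, 232.3]
orientation: [[-0.191, 0.982, -0.003], [0.982, 0.191, -0.0], [0.0, -0.003, -1.0]]
force: [1.4, 1.1, -0.6]
gripper_width: 14.8
grip_force: 58.9
```

Call:
step_hand([
  {"xyz":[40,3,0]},
  {"xyz":[40,3,0]},
  {"xyz":[40,3,0]},
  {"xyz":[40,3,0]},
  {"xyz":[40,3,0]},
  {"xyz":[40,3,0]},
  {"xyz":[32,0,0]},
  {},
])

```text
time: 13.02
tool_pos: [450.3, 309.6, 231.4]
orientation: [[-0.196, 0.981, -0.004], [0.981, 0.196, -0.0], [0.0, -0.004, -1.0]]
force: [-0.4, -0.2, -1.5]
gripper_width: 14.8
grip_force: 58.9
```

Call:
step_hand([
  {},
  {},
  {},
])

```text
time: 13.27
tool_pos: [452.1, 304.0, 233.4]
orientation: [[-0.19, 0.982, -0.001], [0.982, 0.19, -0.001], [-0.001, -0.001, -1.0]]
force: [-0.3, 0.4, -0.7]
gripper_width: 14.1
grip_force: 58.9
```

Run:
```python
from h import *
im,C,st=snap("wrist","pics/w10.png"); R=st["orientation"];p=st["tool_pos"];print(p)
h=cv2.cvtColor(im,cv2.COLOR_RGB2HSV);m=cv2.inRange(h,np.array((0,90,60)),np.array((10,255,255)))|cv2.inRange(h,np.array((170,90,60)),np.array((180,255,255)))
n,l,s,c=cv2.connectedComponentsWithStats(m)
for i in range(1,n):
    if s[i,4]>30: print(s[i],c[i],onplane([c[i]],50,C).round(1))
```

```text
[452.08792403 303.97046277 233.43506127]
[313 164  26  26 234] [325.27350427 176.03418803] [[452.8 306.5  50. ]]
[320 169  11   9  76] [325.30263158 173.11842105] [[452.3 309.2  50. ]]
```

View pics/w10.png

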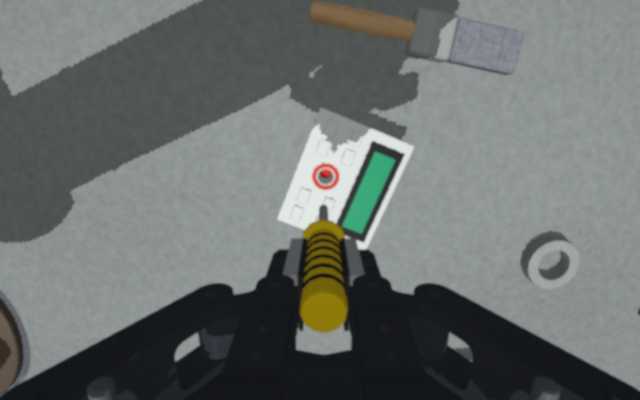

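The red ring is centred at (325.5,176.5), and the tip at about (323,207) is nearly above it. I'll locate the tip numerically against the ring.

Create tip.py:
```python
from h import *
def meas(fn):
    im,C,st=snap("wrist",fn); R=st["orientation"];p=st["tool_pos"]
    h=cv2.cvtColor(im,cv2.COLOR_RGB2HSV);m=cv2.inRange(h,np.array((0,90,60)),np.array((10,255,255)))|cv2.inRange(h,np.array((170,90,60)),np.array((180,255,255)))
    m[:, :270]=0;m[:,380:]=0
    n,l,s,c=cv2.connectedComponentsWithStats(m)
    i=1+np.argmax(s[1:,4]); q=[s[i,0]+(s[i,2]-1)/2,s[i,1]+(s[i,3]-1)/2]
    H=onplane([q],50,C)[0]; print("p",p.round(1),"ring px",q,s[i],"hole",H.round(1),"in tool",(R.T@(H-p)).round(1))
    # expected tip pixel for stylus axis at tool (x,y): project
    k,D,T=C
    for x,y in((0,-.4),(3,-.4)):
        W=p+R@np.array([x,y,90.6]);c2=np.linalg.inv(T)
        uv,_=cv2.projectPoints(W.reshape(1,1,3),cv2.Rodrigues(c2[:3,:3])[0],c2[:3,3],k,D);print("tip if axis at",x,uv.ravel().round(1))
    return im,C,st
```

Run:
```python
from tip import *
im,C,st=meas("pics/w11.png")
g=cv2.cvtColor(im,cv2.COLOR_RGB2GRAY)
print(g[196:226:1,312:336])
```

```text
p [452.3 303.9 233.8] ring px [np.float64(325.0), np.float64(176.0)] [312 164  27  25 236] hole [452.9 306.4  50. ] in tool [  2.5   1.2 183.8]
tip if axis at 0 [323.2 208.3]
tip if axis at 3 [323.2 203.9]
[[230 231 230 230 230 230 230 230 230 230 230 227 219 210 206 206 211 218
  221 222 225 227 228 228]
 [230 230 230 230 230 230 230 230 230 230 229 223 211 199 195 193 195 200
  202 205 213 222 227 228]
 [230 230 230 230 230 230 230 230 230 230 227 218 206 205 209 207 202 196
  189 187 198 213 222 226]
 [230 230 230 230 230 230 230 230 230 229 225 214 206 214 222 222 218 212
  204 197 197 204 213 221]
 [230 230 230 230 229 230 230 230 230 229 224 215 212 221 227 229 227 224
  221 216 211 208 210 217]
 [230 230 230 229 230 229 230 230 229 228 223 217 218 226 229 230 229 228
  227 225 222 218 215 219]
 [230 230 230 229 230 229 230 229 229 225 219 215 220 226 229 230 229 229
  228 228 225 221 218 222]
 [230 230 230 230 230 229 229 228 225 217 207 203 211 220 225 228 229 229
  228 227 225 220 219 224]
 [230 230 230 230 230 229 228 224 213 197 178 172 183 198 212 222 227 229
  228 227 22
[... 1436 characters left out ...]
28 223 210 197 190 165 122  93  88  87  87  86  85  89 121 170 204
  217 221 223 225 227 221]
 [226 223 216 201 186 172 146 115  99  98  97  96  95  93  94 111 146 176
  192 198 205 215 221 217]
 [215 205 193 175 156 141 123 109 106 107 106 106 105 102 101 105 120 137
  149 157 172 193 207 203]
 [187 170 155 138 124 117 113 112 114 114 114 114 112 111 109 110 111 114
  118 123 136 160 178 173]
 [145 131 123 116 114 115 113 115 116 116 117 117 115 116 115 115 114 114
  114 114 118 129 140 134]
 [117 114 115 115 115 116 117 116 116 116 116 117 116 116 116 116 116 116
  116 115 116 116 116 110]
 [114 114 115 116 116 116 116 116 116 116 116 116 116 116 116 115 116 116
  116 116 116 115 112 108]]
```

Call:
step_hand([
  {"xyz":[1.6,1.7,30]},
  {"xyz":[0,0,30]},
  {"xyz":[0,0,15]},
  {},
  {},
  {},
])

```text
time: 13.87
tool_pos: [454.3, 306.9, 160.8]
orientation: [[-0.19, 0.982, 0.002], [0.982, 0.19, 0.001], [0.001, 0.002, -1.0]]
force: [-0.1, 0.1, -0.3]
gripper_width: 14.4
grip_force: 58.9
```

Run:
```python
from tip import *
im,C,st=meas("pics/w12.png")
g=cv2.cvtColor(im,cv2.COLOR_RGB2GRAY); print(g[180:224,316:334:1])
```

```text
p [454.3 306.9 160.8] ring px [np.float64(321.5), np.float64(200.5)] [305 185  34  32 495] hole [453.  306.4  50. ] in tool [ -0.3  -1.6 110.8]
tip if axis at 0 [323.2 208.3]
tip if axis at 3 [323.2 204. ]
[[222 211 205 202 192 178 171 167 160 150 144 143 143 143 143 143 143 144]
 [229 227 225 223 217 208 204 198 184 160 145 144 143 143 143 143 143 143]
 [229 226 225 224 222 219 218 213 196 165 145 141 143 143 143 143 143 143]
 [219 210 204 204 203 206 207 202 185 155 137 138 140 141 142 143 143 143]
 [197 181 170 166 166 170 174 168 151 127 117 123 131 135 138 141 144 147]
 [166 147 135 129 128 131 132 126 108  91  90 100 110 118 126 137 153 164]
 [131 123 119 117 115 114 111 100  80  67  67  73  82  92 107 135 168 192]
 [116 116 118 120 119 118 112  98  75  61  57  58  61  68  90 129 174 204]
 [118 125 135 143 146 143 132 112  87  68  60  58  57  61  76 115 160 194]
 [139 151 165 175 177 172 157 13
[... 1893 characters left out ...]
108 121 140 167 193 213]
 [127 118 108  93  81  78  78  79  79  79  83  99 125 151 175 197 215 225]
 [165 145 121  96  80  78  78  79  79  79  87 113 154 187 206 218 226 230]
 [200 181 147 106  82  78  79  79  80  79  89 127 176 209 223 228 230 232]
 [220 202 168 119  87  82  82  83  81  82  91 131 183 215 227 231 231 232]
 [222 204 169 123  95  91  91  91  89  87  92 125 174 207 221 224 226 229]
 [205 185 153 117 102 100 101 100  98  96  97 114 150 180 195 202 209 219]
 [171 149 127 113 110 110 110 111 108 106 105 109 123 140 152 161 176 197]
 [132 122 117 115 116 118 117 117 115 114 113 112 115 117 121 125 140 166]
 [118 117 117 118 119 120 120 119 119 119 119 117 118 117 117 117 121 135]]
```

Hole estimates agree at (453.0,306.4). The target TCP is (453.7,305.6), so I'll correct and enter the mouth.

Call:
step_hand([
  {"xyz":[-1.2,-1.1,8]},
  {"xyz":[0,0,4]},
  {},
  {},
  {},
])

```text
time: 14.33
tool_pos: [452.7, 305.7, 147.4]
orientation: [[-0.191, 0.982, 0.0], [0.982, 0.191, 0.0], [0.0, 0.0, -1.0]]
force: [0.0, -0.4, -0.3]
gripper_width: 14.8
grip_force: 58.9
```

```bash
python3 -c "
from tip import *
meas('pics/w13.png')"
```

```text
p [452.7 305.7 147.4] ring px [np.float64(324.5), np.float64(204.5)] [307 188  36  34 545] hole [453.1 306.4  50. ] in tool [ 0.6  0.5 97.4]
tip if axis at 0 [323.2 208.3]
tip if axis at 3 [323.2 204. ]
```

Call:
step_hand([
  {"xyz":[0,0.8,6]},
  {"xyz":[0,0,7]},
  {"xyz":[0,0,7]},
  {},
  {},
  {},
])

```text
time: 14.88
tool_pos: [453.4, 305.8, 127.1]
orientation: [[-0.191, 0.982, -0.0], [0.982, 0.191, -0.0], [-0.0, -0.0, -1.0]]
force: [0.1, -0.1, -0.4]
gripper_width: 14.5
grip_force: 58.9
```

Call:
step_hand([
  {"xyz":[0,0,4]},
  {"xyz":[0,0,2]},
  {},
  {},
])

```text
time: 15.22
tool_pos: [453.4, 305.8, 121.2]
orientation: [[-0.191, 0.982, -0.0], [0.982, 0.191, -0.0], [-0.0, -0.0, -1.0]]
force: [0.8, 0.6, 0.1]
gripper_width: 14.8
grip_force: 58.9
```

Call:
step_hand([
  {"xyz":[0,0,2]},
  {"xyz":[0,0,2]},
  {},
  {},
])

```text
time: 15.55
tool_pos: [453.7, 305.9, 117.6]
orientation: [[-0.191, 0.982, 0.001], [0.982, 0.191, 0.0], [0.0, 0.001, -1.0]]
force: [-0.1, 0.1, 2.0]
gripper_width: 14.6
grip_force: 59.3
```

Call:
step_hand([
  {"xyz":[0,0,2]},
  {"xyz":[0,0,1]},
  {},
  {},
])

```text
time: 15.88
tool_pos: [453.8, 306.0, 114.6]
orientation: [[-0.191, 0.982, 0.001], [0.982, 0.191, 0.0], [0.0, 0.001, -1.0]]
force: [-0.4, 0.2, 5.2]
gripper_width: 14.4
grip_force: 59.4
```

The force follows the button's spring, from 2 N to 5 N. I'll go on to the bottom stop.

Call:
step_hand([
  {"xyz":[0,0,1]},
  {},
  {},
  {},
])

```text
time: 16.22
tool_pos: [453.7, 306.0, 113.9]
orientation: [[-0.191, 0.982, 0.001], [0.982, 0.191, 0.001], [0.0, 0.001, -1.0]]
force: [-1.3, -0.2, 6.2]
gripper_width: 14.4
grip_force: 59.9
```

Call:
step_hand([
  {"xyz":[0,0,1]},
  {},
  {},
  {},
])

```text
time: 16.55
tool_pos: [453.9, 306.1, 113.6]
orientation: [[-0.191, 0.982, 0.002], [0.982, 0.191, 0.001], [0.001, 0.002, -1.0]]
force: [-0.7, -1.5, 11.0]
gripper_width: 14.5
grip_force: 60.4
```

Call:
step_hand([
  {"xyz":[0,0,1]},
  {},
  {},
  {},
])

```text
time: 16.88
tool_pos: [454.1, 306.3, 113.4]
orientation: [[-0.191, 0.982, 0.002], [0.982, 0.191, 0.002], [0.001, 0.003, -1.0]]
force: [-3.5, -0.7, 16.9]
gripper_width: 14.5
grip_force: 61.0
```

The button is at its stop, with force rising steeply and about 6 mm of travel. One last check on the link before handing in.

Run:
```python
from h import *
im,C,st=snap("top","pics/top1.png")
for b in blobs(im,(100,110,40),(125,255,255),(290,170,356,270))[:2]: print(b[0],b[1:3],onplane([b[1]],73,C).round(1))
s=r.get_state(); print(s["force"],s["grip_force"],s["time"]); print(r.finish_job())
```

```text
114 (array([322.36842105, 196.73684211]), ((322.0577087402344, 196.7884521484375), (5.0990190505981445, 28.829071044921875), 78.69007110595703)) [[637.1   5.6  73. ]]
[-1.39566364 -0.91869988 14.67485491] 61.01180970668793 16.9333
the job is handed in; nothing more can be done
None
```

The job is handed in: the link rests on both pillars, about 1.4 mm off centre by the wrist camera and still there in a last top-view check. The gripper holds the stylus upright with the zero button at its stop under about 15 N. It took 17 s; the judge's verdict was not shown.

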